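Put the closed ink tins away in the caddy

TASK

Put the four closed ink tins away in the wooden caddy, upright and sitting down in the pocket that matches each one's shape and size. Leave the two open, empty tins standing where they are.

Things in the scene. Friction and masses are not known exactly. Their poses are not given: they have to be found in the camera images.
- large_tin (a point): Large closed ink tin: upright metal cylinder, 66 mm in diameter, 56 mm high, with a pressed-in metal lid and a paper band, 0.2 to 0.45 kg. It stands on the bench right of the caddy, in any of six places about 130 mm apart that all the tins share. Origin: centre of the tin, half-way up (z axis up).
- medium_tin (a point): Medium closed ink tin: the same, 50 mm in diameter, 48 mm high. Origin: centre of the tin, half-way up (z axis up).
- small_tin (a point): Small closed ink tin: the same, 36 mm in diameter, 44 mm high. Origin: centre of the tin, half-way up (z axis up).
- oblong_tin (a point): Oblong closed ink tin: rectangular metal tin with a lid and a paper band, 68 mm (its x) by 42 mm (its y), 46 mm high (z), turned any way about the vertical. Origin: centre of the tin, half-way up (z axis up).
- open_large_tin (a point): Large open tin: as big as the large closed tin (66 mm in diameter, 56 mm high) but lidless and empty, without a paper band; one sees into it from above (wall 3 mm). It is to stay. Origin: centre of the tin, half-way up (z axis up).
- open_medium_tin (a point): Medium open tin: as big as the medium closed tin (50 mm in diameter, 48 mm high) but lidless and empty, without a paper band. It is to stay. Origin: centre of the tin, half-way up (z axis up).
- large_pocket (a point): Pocket for the large tin: the largest round recess, 82 mm in diameter, with a grey felt floor. A fixed plywood block 98 x 98 mm; recess 8 mm deep, walls upright; its floor is 9 mm, the block's top 17 mm above the bench. Origin: centre of the recess floor; x, y along the block's sides. The four blocks fill a fixed wooden caddy (210 x 210 mm, rim 18 mm high) as a 2 x 2 square, 100 mm between centres, in any arrangement.
- medium_pocket (a point): Pocket for the medium tin: the middle round recess, 66 mm in diameter; block, depth and origin as for the large pocket.
- small_pocket (a point): Pocket for the small tin: the smallest round recess, 52 mm in diameter; block, depth and origin as for the large pocket.
- oblong_pocket (a point): Pocket for the oblong tin: the rectangular recess, 84 mm (x) by 58 mm (y); block, depth and origin as for the large pocket. The tin's long side must lie along the recess's long side, either way round.
Not all that is in view belongs to the job. Leave any green look-alike of the part that bears open_large_tin alone.

How it is judged:
By the outcome, as a careful person would: the job done as asked, in the order asked, and still so for the second after the job is handed in, with the robot touching nothing.
It also fails if it takes over 90 s, if anything falls off the work surface, if the arm or the gripper's body presses on something with over 40 N, if the wrist force passes 120 N, or if a joint passes its speed limit or range.

ROBOT

A 6-joint arm with a two-finger parallel gripper is mounted at the origin on the work surface. World frame = base frame: x ahead of the robot, y to its left, z up, the work surface at z = 0. Lengths are in mm, angles in rad, forces in N, time in s.
With the tool pointing down it reaches from about 350 to 975 mm from the base axis. Payload 7.1 kg.
Tool frame: the origin (TCP) lies between the finger pads; the fingertips stand 19 mm ahead of it and the grasp point (between the pads) is the TCP; z points along the fingers, y is the line along which they close (so a half turn about z gives the same grasp; the last joint's range is limited). The gripper opens to 88 mm and grips with 3 to 60 N. Pads are 20 mm wide; open, the fingers measure 115 mm over their backs; the gripper's body (75 mm by 178 mm) begins 61 mm behind the grasp point.
Start: joints at [-1.234, 0.423, 1.63, -0, 1.089, -0.019], TCP at [217.729, -585.832, 241.675] pointing down, gripper open.
Joint ranges: [-3, 3], [-0.9, 2.11], [0.09, 2.58], [-1.31, 4.45], [0.11, 2.69], [-2.54, 2.54]. Speed limits (rad/s): [2.39, 2.39, 3.01, 3.14, 3.14, 3.14].

INTERFACE

Orientations are given as a rotation vector (axis times angle).
In Python, from workcell import ctrl gives the robot as it stands.
- The arm moves only by the tool arm_command, never from a script. Its argument "series" is a list of rows, each an object with "linear": the shift along the tool's x, y, z in m, a list of three; "turn": the turn about the tool's z in rad. A call has 1 to 10 rows; each row shifts and turns the commanded pose from where the row before left it, along the tool's axes as they then stand; what a row does not reach is not made up. A row lasts 1/10 s, in which the tool goes at most 50 mm and 8.59 degrees, less where a joint would pass 70% of its speed; a pose out of reach is approached as far as the arm can. A call with a gripper value outside its range is refused whole. "jaw" is the opening, from -1 (shut) to 1 (fully open), set as the call begins (left out, the last holds). The fingers move at their own pace and stop on an object; the grip force is fixed at half the most. Time passes only in rows, so rows that do not move let the fingers close. It gives the time, the measured TCP pose, the force, the opening and the grip force at its end, in the units of the state.
- ctrl.get_obs(): the state, without advancing time (a new reading comes with each control period).
- ctrl.get_image(name): name is "side" or "top"; returns a dict with "frame" (384x512x3 uint8, blue, green, red), "fx", "fy", "cx", "cy" (pixels), "rvec" (rotation vector, rad) and "tvec" (3), from world to camera coordinates, as OpenCV has them. Camera axes: x right, y down, z forward; pixel columns grow to the right and rows downward; lengths in mm; the calibration is good to about 2 mm. A picture is of the moment at which its call begins. There is no depth.
- ctrl.close_job(): hands the job in; it is judged then, once.
The state is a dict: "t": time; "qpos": joint angles; "qvel": joint speeds; "joint_torque": joint torques, N m; "ee_pos": TCP position; "orientation": TCP orientation; "ft_force": force on the tool from outside, world axes, zero at the start; "moment": the same for the moment, N m; "width": finger opening in mm; "grasp_force": force on a finger pad.
Only numpy, scipy, OpenCV 4.12 (cv2) and the standard library are available. Lean on these libraries where they do the work, as an engineer would, in place of code of your own. Each camera call takes 0.05 s, during which the arm holds its last target. There are 200 camera calls.

## Working session

There is one attempt and no reset: what is moved stays moved. The work goes in short steps, Python scripts to look and compute and a tool call to move; the robot and the scene stay as the last step left them, time stands still between calls to the robot, and variables do not carry over. Pictures are saved under pics/ and viewed, at most 14 in all, crops included, and the job is handed in when it is done.

Besides the shell and the picture viewer there is one more tool, called after "Call:" as name(argument=value, ...), one argument or row to a line, values as JSON. arm_command: Moves the arm, as the interface text tells. Its arguments: {"type":"object","properties":{"series":{"type":"array"},"jaw":{"type":"number"}},"required":["series"]}

```bash
mkdir -p pics; ls; python3 - <<'E'
from workcell import ctrl
import cv2
for n in("top","side"):
    d=ctrl.get_image(n);cv2.imwrite(f"pics/{n}0.png",d["frame"]);print(n,[d[k] for k in("fx","fy","cx","cy","rvec","tvec")])
print(ctrl.get_obs())
E
```

```text
pics
top [417.0652564673802, 417.0652564673802, 262.70384053086985, 192.19751507936772, array([ 2.15868309, -2.17887251,  0.13352441]), array([  -7.9938522 ,  470.02791185, 1058.27283406])]
side [363.8747123135585, 363.8747123135585, 250.29888961907028, 192.56556586187472, array([ 0.10175804, -2.74607278,  1.43459003]), array([443.45102614,  83.4211318 , 787.70491193])]
{'t': 0.1, 'qpos': array([-1.23399228e+00,  4.23735459e-01,  1.63062069e+00,  1.69267857e-07,
        1.08859708e+00, -1.90004765e-02]), 'qvel': array([ 5.03595783e-04, -7.76830363e-04, -3.88761366e-03, -1.16161006e-04,
       -2.11793096e-03,  4.72933905e-05]), 'joint_torque': array([-5.18617053e-04, -5.45615816e+01, -2.74324501e+01,  6.45029219e-02,
        1.88591075e-02, -4.69458064e-05]), 'ee_pos': array([ 217.58010918, -585.39070426,  240.99470316]), 'orientation': array([-3.09068692e+00, -5.55715132e-01,  3.37796636e-04]), 'ft_force': array([ 0.24603109, -0.08167681,  0.14354984]), 'moment': array([-0.04605493,  0.0074965 ,  0.0321141 ]), 'grasp_force': 0.0, 'width': 87.7552700711043}
```

View pics/top0.png

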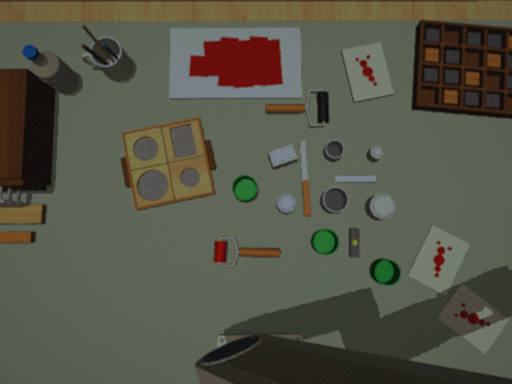

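View pics/side0.png

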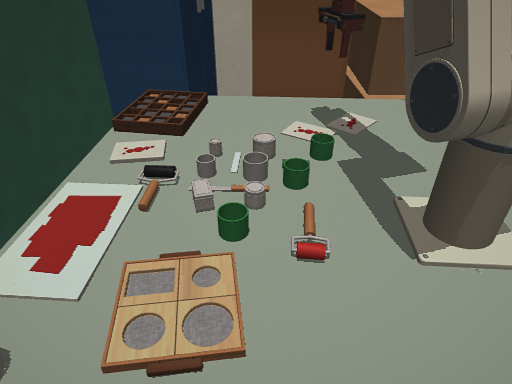

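```bash
cat >h.py <<'E'
import numpy as np,cv2
from workcell import ctrl
def w(d,uv,z):
    R=cv2.Rodrigues(d["rvec"])[0];c=-R.T@np.array(d["tvec"])
    r=R.T@np.array([(uv[0]-d["cx"])/d["fx"],(uv[1]-d["cy"])/d["fy"],1.])
    return (c+r*(z-c[2])/r[2])[:2]
def px(d,p):
    return cv2.projectPoints(np.float64([p]),np.array(d["rvec"]),np.array(d["tvec"]),np.array([[d["fx"],0,d["cx"]],[0,d["fy"],d["cy"]],[0,0,1.]]),None)[0].ravel()
E
python3 - <<'E'
from h import *
d=ctrl.get_image("top");f=d["frame"]
f=cv2.convertScaleAbs(f,alpha=1.8)
def crop(x0,y0,x1,y1,s,n): 
    cv2.imwrite(f"pics/{n}.png",cv2.resize(f[y0:y1,x0:x1],None,fx=s,fy=s,interpolation=cv2.INTER_CUBIC))
crop(260,130,410,230,5,"tins"); crop(115,110,225,215,5,"caddy")
for n,uv,z in[("obl",(283,156),46),("med",(286,203),48),("small",(376,153),44),("large",(381,206),56),("om",(334,149),48),("ol",(335,200),56),("cad",(168,163),17)]:print(n,w(d,uv,z))
E
```

```text
obl [561.25250737 -65.44076317]
med [439.34789404 -71.08651937]
small [ 567.67624767 -306.98092585]
large [ 428.89243517 -310.6787351 ]
om [ 578.19840716 -197.42710182]
ol [ 445.15670614 -194.64958075]
cad [550.68267339 236.59820983]
```

View pics/tins.png

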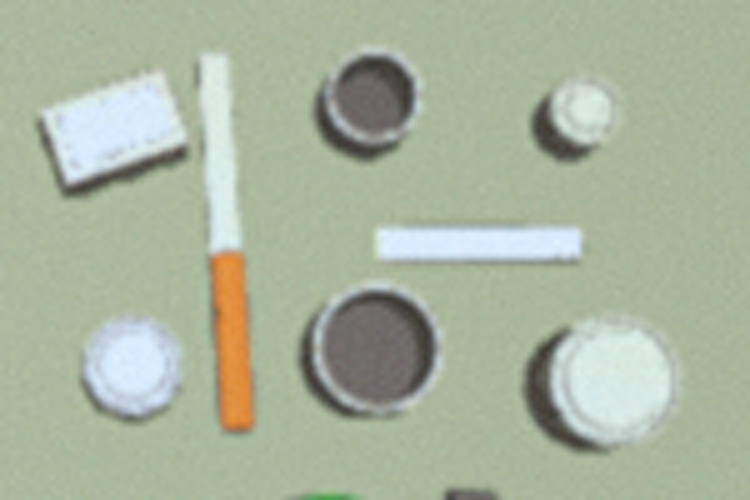

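View pics/caddy.png

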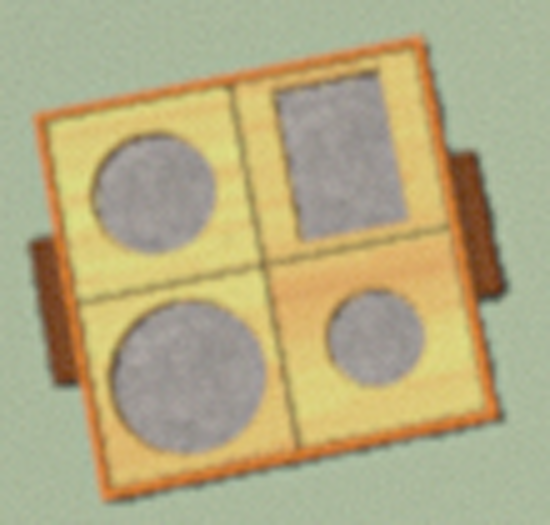

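```bash
cat >>h.py <<'E'
def psi(o):
    x=cv2.Rodrigues(np.float64(o["orientation"]))[0][:,0];return np.degrees(np.arctan2(x[1],x[0]))
def step(frm,to,ps):
    """tool-frame shift (m) from xyz to xyz at yaw ps deg"""
    d=(np.array(to)-frm)/1000;c,s=np.cos(np.radians(ps)),np.sin(np.radians(ps))
    return np.round([c*d[0]+s*d[1],s*d[0]-c*d[1],-d[2]],4)
E
python3 - <<'E'
from h import *
d=ctrl.get_image("top")
o=lambda u,v,x0,y0:(x0+(u+.5)/5-.5,y0+(v+.5)/5-.5)
T=lambda u,v,z:w(d,o(u,v,260,130),z); C=lambda u,v,z:w(d,o(u,v,115,110),z)
print("L",T(615,381,56),"S",T(584,112,44),"M",T(132,367,48),"O",T(114.5,126.5,46))
a=T(42,110,46)-T(162,72,46);b=T(68,182,46)-T(187,142,46);print(np.linalg.norm(a),[np.degrees(np.arctan2(q[1],q[0])) for q in(a,b)])
c=[C(*q,18) for q in[(38,116),(424,40),(498,416),(106,498)]]
m=np.mean(c,0);yl=(c[0]+c[3]-c[1]-c[2]);xu=(c[0]+c[1]-c[2]-c[3]);print("center",m,np.linalg.norm(yl)/2,np.linalg.norm(xu)/2)
ang=np.arctan2(xu[1],xu[0]);ang2=np.arctan2(-yl[0],yl[1]);print(np.degrees([ang,ang2]))
A=(ang+ang2)/2;X=np.array([np.cos(A),np.sin(A)]);Y=np.array([-X[1],X[0]])
for n,sx,sy,q in[("M",1,1,(153,193)),("O",1,-1,(341,155)),("L",-1,1,(189,377)),("S",-1,-1,(376,337))]:print(n,m+50*sx*X+50*sy*Y,C(*q,13))
s=ctrl.get_obs();print(s["ee_pos"],psi(s))
print(step(s["ee_pos"],(*T(615,381,56),130),90))
E
```

```text
L [ 429.36232343 -314.75623268] S [ 570.30569652 -308.12803278] M [439.34789404 -71.08651937] O [564.14738813 -64.19390912]
65.36580300255659 [np.float64(107.39559220378891), np.float64(108.31733521232243)]
center [551.32134911 236.52578363] 207.92045671098106 206.97851859868598
[11.28139946 11.25846585]
M [590.58564086 295.33322698] [591.80071632 298.52140147]
O [610.12879246 197.26149188] [611.67202249 199.05592379]
L [492.51390576 275.79007537] [493.03181932 277.50846639]
S [512.05705736 177.71834027] [513.48379028 179.48980151]
[ 217.63109863 -585.56929762  241.20732996] 20.384712692149662
[0.2708 0.2117 0.1112]
```

Call:
arm_command(
  jaw=1,
  series=[
    {"linear":[0,0,0.01],"turn":-0.1215},
    {"linear":[0,0,0.01],"turn":-0.1215},
    {"linear":[0,0,0.01],"turn":-0.1215},
    {"linear":[0,0,0.01],"turn":-0.1215},
    {"linear":[0,0,0.01],"turn":-0.1215},
    {"linear":[0,0,0.01],"turn":-0.1215},
    {"linear":[0,0,0.01],"turn":-0.1215},
    {"linear":[0,0,0.01],"turn":-0.1215},
    {"linear":[0,0,0.01],"turn":-0.1215},
    {"linear":[0,0,0.01],"turn":-0.1215},
  ],
)

```text
t: 1.2
ee_pos: [217.7, -585.7, 141.1]
orientation: [-2.216, -2.227, -0.0]
ft_force: [0.2, -0.8, -0.1]
width: 87.7
grasp_force: 0.0
```

Call:
arm_command(
  series=[
    {"linear":[0.03,0.023,0],"turn":0},
    {"linear":[0.03,0.023,0],"turn":0},
    {"linear":[0.03,0.023,0],"turn":0},
    {"linear":[0.03,0.023,0],"turn":0},
    {"linear":[0.03,0.024,0],"turn":0},
    {"linear":[0.03,0.024,0],"turn":0},
    {"linear":[0.03,0.024,0],"turn":0},
    {"linear":[0.03,0.024,0],"turn":0},
    {"linear":[0.03,0.023,0],"turn":0},
    {"linear":[0,0,0],"turn":0},
  ],
)

```text
t: 2.2
ee_pos: [430.7, -313.0, 141.6]
orientation: [-2.217, -2.226, -0.001]
ft_force: [-0.6, -0.6, 0.1]
width: 88.0
grasp_force: 0.0
```

Call:
arm_command(
  series=[
    {"linear":[-0.002,-0.001,0.036],"turn":0},
    {"linear":[0,0,0.036],"turn":0},
    {"linear":[0,0,0.025],"turn":0},
    {"linear":[0,0,0.01],"turn":0},
    {"linear":[0,0,0],"turn":0},
  ],
)

```text
t: 2.7
ee_pos: [426.7, -317.8, 33.5]
orientation: [-2.22, -2.219, 0.001]
ft_force: [0.2, -0.4, 0.8]
width: 87.7
grasp_force: 0.0
```

Call:
arm_command(
  jaw=-1,
  series=[
    {"linear":[0,0,0],"turn":0},
    {"linear":[0,0,0],"turn":0},
    {"linear":[0,0,0],"turn":0},
    {"linear":[0,0,0],"turn":0},
    {"linear":[0,0,0],"turn":0},
    {"linear":[0,0,0],"turn":0},
  ],
)

```text
t: 3.3
ee_pos: [428.5, -318.5, 35.9]
orientation: [2.22, 2.22, 0.0]
ft_force: [0.5, -0.7, 6.7]
width: 65.9
grasp_force: 30.0
```

Call:
arm_command(
  series=[
    {"linear":[0,0,-0.02],"turn":0},
    {"linear":[0,0,-0.04],"turn":0},
    {"linear":[0,0,-0.04],"turn":0},
    {"linear":[0.02,0.01,-0.02],"turn":0},
    {"linear":[0.035,0.01,0],"turn":0},
    {"linear":[0.04,0.01,0],"turn":0},
    {"linear":[0.04,0.01,0],"turn":0},
    {"linear":[0.04,0.01,0],"turn":0},
    {"linear":[0.04,0.01,0],"turn":0},
    {"linear":[0.04,0.005,0],"turn":0},
  ],
)

```text
t: 4.3
ee_pos: [492.9, -61.1, 154.8]
orientation: [2.221, 2.221, 0.0]
ft_force: [0.5, 0.2, -3.1]
width: 65.7
grasp_force: 30.0
```

Call:
arm_command(
  series=[
    {"linear":[0.04,0,0],"turn":0},
    {"linear":[0.04,0,0],"turn":0},
    {"linear":[0.04,0,0],"turn":0},
    {"linear":[0.04,0,0],"turn":0},
    {"linear":[0.04,0,0],"turn":0},
    {"linear":[0.04,0,0],"turn":0},
    {"linear":[0.04,0,0],"turn":0},
    {"linear":[0.035,0,0],"turn":0},
    {"linear":[0.02,0,0],"turn":0},
    {"linear":[0,0,0],"turn":0},
  ],
)

```text
t: 5.3
ee_pos: [492.3, 274.5, 154.6]
orientation: [-2.218, -2.225, -0.001]
ft_force: [1.0, -0.4, -3.2]
width: 65.7
grasp_force: 30.0
```

Call:
arm_command(
  series=[
    {"linear":[0,0,0.04],"turn":0},
    {"linear":[0,0,0.035],"turn":0},
    {"linear":[0,0,0.015],"turn":0},
    {"linear":[0,0,0.005],"turn":0},
    {"linear":[0,0,0],"turn":0},
  ],
)

```text
t: 5.8
ee_pos: [492.9, 271.7, 59.7]
orientation: [-2.222, -2.221, 0.001]
ft_force: [-0.0, 0.2, -3.2]
width: 65.7
grasp_force: 30.0
```

```bash
python3 - <<'E'
from h import *
d=ctrl.get_image("side");f=cv2.convertScaleAbs(d["frame"],alpha=1.6)
cv2.imwrite("pics/s1.png",cv2.resize(f[200:384,90:270],None,fx=3,fy=3))
s=ctrl.get_obs();print(s["ee_pos"],s["ft_force"])
E
```

```text
[493.39551913 272.13177141  60.49662286] [ 0.76716017  0.40604231 -3.09553592]
```

View pics/s1.png

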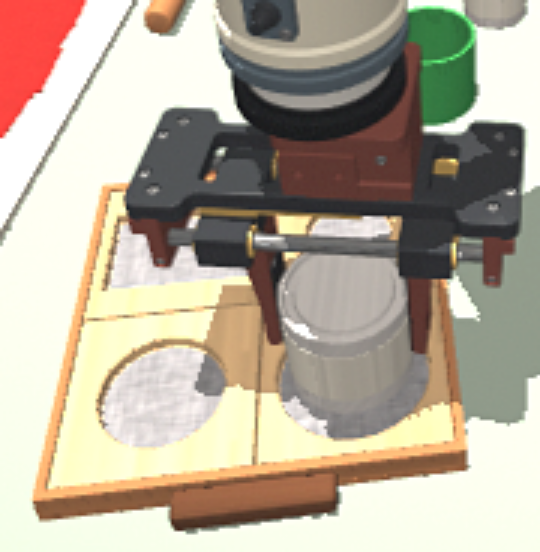

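Call:
arm_command(
  series=[
    {"linear":[0.003,0,0.007],"turn":0},
    {"linear":[0,0,0.005],"turn":0},
    {"linear":[0,0,0.003],"turn":0},
    {"linear":[0,0,0],"turn":0},
  ],
)

```text
t: 6.25
ee_pos: [492.9, 275.4, 44.9]
orientation: [2.221, 2.222, 0.001]
ft_force: [0.0, 1.4, -2.5]
width: 66.0
grasp_force: 30.0
```

Force has begun to ease; release and go up.

Call:
arm_command(
  jaw=1,
  series=[
    {"linear":[0,0,0.001],"turn":0},
    {"linear":[0,0,0],"turn":0},
    {"linear":[0,0,0],"turn":0},
    {"linear":[0,0,0],"turn":0},
    {"linear":[0,0,-0.03],"turn":0},
    {"linear":[0,0,-0.04],"turn":0},
    {"linear":[0,0,-0.03],"turn":0},
    {"linear":[0,0,0],"turn":0},
  ],
)

```text
t: 7.05
ee_pos: [495.2, 276.5, 147.9]
orientation: [2.22, 2.22, 0.012]
ft_force: [0.1, 0.7, 0.6]
width: 87.6
grasp_force: 0.0
```

Call:
arm_command(
  series=[
    {"linear":[-0.03,0,0],"turn":0},
    {"linear":[-0.04,-0.008,0],"turn":0},
    {"linear":[-0.04,-0.008,0],"turn":0},
    {"linear":[-0.04,-0.008,0],"turn":0},
    {"linear":[-0.04,-0.008,0],"turn":0},
    {"linear":[-0.04,-0.008,0],"turn":0},
    {"linear":[-0.04,-0.008,0],"turn":0},
    {"linear":[-0.04,-0.006,0],"turn":0},
    {"linear":[-0.036,0,0],"turn":0},
    {"linear":[0,0,0],"turn":0},
  ],
)

```text
t: 8.05
ee_pos: [438.4, -73.9, 143.2]
orientation: [2.226, 2.217, -0.001]
ft_force: [0.0, 0.7, -0.6]
width: 87.9
grasp_force: 0.0
```

```bash
python3 - <<'E'
from h import *
d=ctrl.get_image("side");f=cv2.convertScaleAbs(d["frame"],alpha=1.6)
cv2.imwrite("pics/s2.png",cv2.resize(f[180:384,90:290],None,fx=2.5,fy=2.5))
s=ctrl.get_obs();print(s["ee_pos"],psi(s),step(s["ee_pos"],(439.3,-71.1,32),psi(s)))
E
```

```text
[438.25945241 -72.40356182 143.12643321] 89.7745738517032 [0.0013 0.001  0.1111]
```

View pics/s2.png

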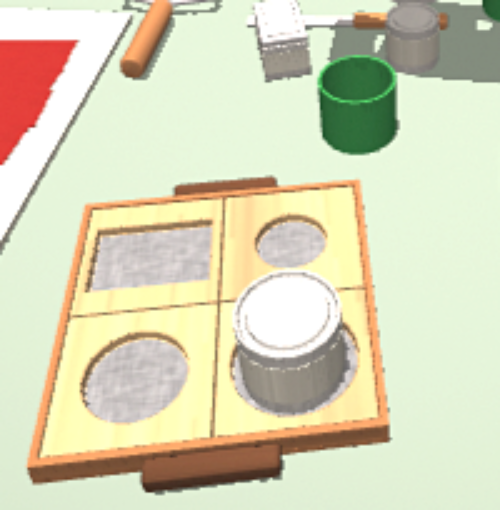

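Call:
arm_command(
  series=[
    {"linear":[0.001,0.001,0.036],"turn":0},
    {"linear":[0,0,0.036],"turn":0},
    {"linear":[0,0,0.026],"turn":0},
    {"linear":[0,0,0.012],"turn":0},
    {"linear":[0,0,0],"turn":0},
  ],
)

```text
t: 8.6
ee_pos: [438.6, -68.8, 32.2]
orientation: [-2.218, -2.22, 0.003]
ft_force: [-1.6, 0.5, -1.1]
width: 87.6
grasp_force: 0.0
```

Call:
arm_command(
  jaw=-1,
  series=[
    {"linear":[0,0,0],"turn":0},
    {"linear":[0,0,0],"turn":0},
    {"linear":[0,0,0],"turn":0},
    {"linear":[0,0,0],"turn":0},
    {"linear":[0,0,0],"turn":0},
    {"linear":[0,0,0],"turn":0},
    {"linear":[0,0,0],"turn":0},
  ],
)

```text
t: 9.3
ee_pos: [440.0, -69.9, 34.1]
orientation: [2.221, 2.221, 0.001]
ft_force: [-0.8, 0.4, 6.4]
width: 50.0
grasp_force: 30.0
```

Call:
arm_command(
  series=[
    {"linear":[0,0,-0.03],"turn":0},
    {"linear":[0,0,-0.04],"turn":0},
    {"linear":[0,0,-0.04],"turn":0},
    {"linear":[0.03,0.015,0],"turn":0},
    {"linear":[0.04,0.016,0],"turn":0},
    {"linear":[0.04,0.016,0],"turn":0},
    {"linear":[0.04,0.016,0],"turn":0},
    {"linear":[0.04,0.016,0],"turn":0},
    {"linear":[0.04,0.016,0],"turn":0},
    {"linear":[0.04,0.016,0],"turn":0},
  ],
)

```text
t: 10.3
ee_pos: [550.6, 201.8, 143.3]
orientation: [-2.221, -2.221, 0.002]
ft_force: [-0.3, -0.1, -1.8]
width: 49.0
grasp_force: 30.0
```

Call:
arm_command(
  series=[
    {"linear":[0.04,0.016,0],"turn":0},
    {"linear":[0.037,0.016,0],"turn":0},
    {"linear":[0.02,0.008,0],"turn":0},
    {"linear":[0,0,0],"turn":0},
    {"linear":[0,0,0.035],"turn":0},
    {"linear":[0,0,0.03],"turn":0},
    {"linear":[0,0,0.015],"turn":0},
    {"linear":[0,0,0.005],"turn":0},
    {"linear":[0,0,0],"turn":0},
  ],
)

```text
t: 11.2
ee_pos: [590.5, 296.6, 58.4]
orientation: [-2.222, -2.221, 0.002]
ft_force: [0.1, 0.7, -1.5]
width: 49.6
grasp_force: 30.0
```

```bash
python3 - <<'E'
from h import *
s=ctrl.get_obs();print(s["ee_pos"],psi(s),s["ft_force"],step(s["ee_pos"],(591.2,297,44),psi(s)))
E
```

```text
[590.52433303 296.56581595  58.38782394] 89.97011190896335 [ 0.14052012  0.68788679 -1.50929997] [0.0004 0.0007 0.0144]
```

Call:
arm_command(
  series=[
    {"linear":[0,0.001,0.007],"turn":0},
    {"linear":[0,0,0.005],"turn":0},
    {"linear":[0,0,0.003],"turn":0},
    {"linear":[0,0,0],"turn":0},
  ],
)

```text
t: 11.6
ee_pos: [591.6, 297.1, 43.5]
orientation: [-2.221, -2.221, 0.0]
ft_force: [-0.5, 0.2, -1.7]
width: 49.8
grasp_force: 30.0
```

Call:
arm_command(
  jaw=1,
  series=[
    {"linear":[0,0,0],"turn":0},
    {"linear":[0,0,0],"turn":0},
    {"linear":[0,0,0],"turn":0},
    {"linear":[0,0,0],"turn":0},
    {"linear":[0,0,-0.03],"turn":0},
    {"linear":[0,0,-0.04],"turn":0},
    {"linear":[0,0,-0.03],"turn":0},
    {"linear":[0,0,0],"turn":0},
  ],
)

```text
t: 12.4
ee_pos: [594.5, 298.5, 148.8]
orientation: [2.219, 2.219, 0.013]
ft_force: [1.1, 1.2, -0.2]
width: 87.7
grasp_force: 0.0
```

Call:
arm_command(
  series=[
    {"linear":[-0.03,0,0],"turn":0},
    {"linear":[-0.04,0,0],"turn":0},
    {"linear":[-0.04,0,0],"turn":0},
    {"linear":[-0.04,0,0],"turn":0},
    {"linear":[-0.04,-0.005,0],"turn":0},
    {"linear":[-0.04,-0.005,0],"turn":0},
    {"linear":[-0.04,-0.005,0],"turn":0},
    {"linear":[-0.04,-0.005,0],"turn":0},
    {"linear":[-0.04,-0.002,0],"turn":0},
    {"linear":[-0.04,0,0],"turn":0},
  ],
)

```text
t: 13.4
ee_pos: [568.7, -94.3, 142.9]
orientation: [-2.221, -2.221, 0.001]
ft_force: [0.9, -0.2, -0.3]
width: 87.7
grasp_force: 0.0
```

Call:
arm_command(
  series=[
    {"linear":[-0.04,0,0],"turn":0},
    {"linear":[-0.04,0,0],"turn":0},
    {"linear":[-0.04,0,0],"turn":0},
    {"linear":[-0.04,0,0],"turn":0},
    {"linear":[-0.035,0,0],"turn":0},
    {"linear":[-0.02,0,0],"turn":0},
    {"linear":[0,0,0],"turn":0},
    {"linear":[0,0,0],"turn":0},
  ],
)

```text
t: 14.2
ee_pos: [569.2, -307.1, 143.0]
orientation: [-2.221, -2.22, 0.0]
ft_force: [-0.6, -0.2, -0.0]
width: 88.0
grasp_force: 0.0
```

```bash
python3 - <<'E'
from h import *
d=ctrl.get_image("side");f=cv2.convertScaleAbs(d["frame"],alpha=1.6)
cv2.imwrite("pics/s3.png",cv2.resize(f[90:384,90:350],None,fx=2,fy=2))
s=ctrl.get_obs();print(s["ee_pos"],psi(s),step(s["ee_pos"],(570.3,-308.1,32),psi(s)))
E
```

```text
[ 569.40673527 -306.49585722  143.1128813 ] 90.02496259759998 [-0.0016  0.0009  0.1111]
```

View pics/s3.png

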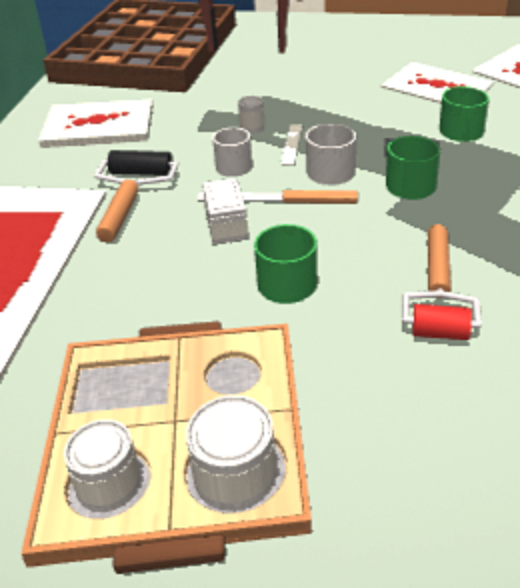

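Large and medium tins sit in their pockets (at 230,450 and 100,465). On to the small tin.

Call:
arm_command(
  series=[
    {"linear":[-0.001,0.001,0.036],"turn":0},
    {"linear":[0,0,0.036],"turn":0},
    {"linear":[0,0,0.026],"turn":0},
    {"linear":[0,0,0.012],"turn":0},
    {"linear":[0,0,0],"turn":0},
  ],
)

```text
t: 14.75
ee_pos: [570.0, -307.0, 32.1]
orientation: [-2.217, -2.221, 0.001]
ft_force: [-0.4, 0.7, -0.0]
width: 87.8
grasp_force: 0.0
```

Call:
arm_command(
  jaw=-1,
  series=[
    {"linear":[0,0,0],"turn":0},
    {"linear":[0,0,0],"turn":0},
    {"linear":[0,0,0],"turn":0},
    {"linear":[0,0,0],"turn":0},
    {"linear":[0,0,0],"turn":0},
    {"linear":[0,0,0],"turn":0},
    {"linear":[0,0,0],"turn":0},
    {"linear":[0,0,0],"turn":0},
  ],
)

```text
t: 15.55
ee_pos: [570.8, -308.9, 33.8]
orientation: [2.221, 2.221, 0.0]
ft_force: [-0.8, -0.5, 1.4]
width: 35.5
grasp_force: 30.0
```

Call:
arm_command(
  series=[
    {"linear":[0,0,-0.03],"turn":0},
    {"linear":[0,0,-0.04],"turn":0},
    {"linear":[0,0,-0.04],"turn":0},
    {"linear":[0.03,-0.004,0],"turn":0},
    {"linear":[0.04,-0.006,0],"turn":0},
    {"linear":[0.04,-0.006,0],"turn":0},
    {"linear":[0.04,-0.006,0],"turn":0},
    {"linear":[0.04,-0.006,0],"turn":0},
    {"linear":[0.04,-0.006,0],"turn":0},
    {"linear":[0.04,-0.006,0],"turn":0},
  ],
)

```text
t: 16.55
ee_pos: [530.1, -37.4, 143.6]
orientation: [-2.222, -2.221, 0.0]
ft_force: [0.6, -0.2, -1.8]
width: 35.2
grasp_force: 30.0
```

Call:
arm_command(
  series=[
    {"linear":[0.04,-0.006,0],"turn":0},
    {"linear":[0.04,-0.006,0],"turn":0},
    {"linear":[0.04,-0.006,0],"turn":0},
    {"linear":[0.04,0,0],"turn":0},
    {"linear":[0.037,0,0],"turn":0},
    {"linear":[0.02,0,0],"turn":0},
    {"linear":[0,0,0.03],"turn":0},
    {"linear":[0,0,0.035],"turn":0},
    {"linear":[0,0,0.015],"turn":0},
    {"linear":[0,0,0.005],"turn":0},
  ],
)

```text
t: 17.55
ee_pos: [511.5, 177.7, 57.0]
orientation: [-2.22, -2.22, 0.005]
ft_force: [0.1, 0.2, -2.0]
width: 35.0
grasp_force: 30.0
```

Call:
arm_command(
  series=[
    {"linear":[0,0,0],"turn":0},
  ],
)

```text
t: 17.65
ee_pos: [512.6, 177.9, 58.4]
orientation: [-2.222, -2.221, 0.001]
ft_force: [0.6, -0.8, -1.5]
width: 35.7
grasp_force: 30.0
```

Call:
arm_command(
  series=[
    {"linear":[0.001,0,0.007],"turn":0},
    {"linear":[0,0,0.005],"turn":0},
    {"linear":[0,0,0.003],"turn":0},
    {"linear":[0,0,0],"turn":0},
  ],
)

```text
t: 18.05
ee_pos: [512.7, 179.1, 43.6]
orientation: [-2.221, -2.221, 0.0]
ft_force: [0.6, 0.3, -1.0]
width: 35.4
grasp_force: 30.0
```

Call:
arm_command(
  jaw=1,
  series=[
    {"linear":[0,0,0],"turn":0},
    {"linear":[0,0,0],"turn":0},
    {"linear":[0,0,0],"turn":0},
    {"linear":[0,0,0],"turn":0},
    {"linear":[0,0,0],"turn":0},
    {"linear":[0,0,-0.03],"turn":0},
    {"linear":[0,0,-0.04],"turn":0},
    {"linear":[0,0,-0.03],"turn":0},
    {"linear":[0,0,0],"turn":0},
  ],
)

```text
t: 18.95
ee_pos: [515.3, 180.0, 147.7]
orientation: [2.219, 2.219, 0.01]
ft_force: [0.4, -0.5, 0.7]
width: 88.1
grasp_force: 0.0
```

Call:
arm_command(
  series=[
    {"linear":[-0.035,0.007,0],"turn":0},
    {"linear":[-0.04,0.008,0],"turn":0},
    {"linear":[-0.04,0.009,0],"turn":0},
    {"linear":[-0.04,0.009,0],"turn":0},
    {"linear":[-0.04,0.009,0],"turn":0},
    {"linear":[-0.035,0.009,0],"turn":0},
    {"linear":[-0.013,0,0],"turn":-0.078},
    {"linear":[0,0,0],"turn":-0.078},
    {"linear":[0,0,0],"turn":-0.078},
    {"linear":[0,0,0],"turn":-0.078},
  ],
)

```text
t: 19.95
ee_pos: [563.1, -64.1, 142.6]
orientation: [-1.845, -2.541, 0.001]
ft_force: [-0.4, -0.2, -0.0]
width: 87.8
grasp_force: 0.0
```

```bash
python3 - <<'E'
from h import *
d=ctrl.get_image("side");f=cv2.convertScaleAbs(d["frame"],alpha=1.6)
cv2.imwrite("pics/s4.png",cv2.resize(f[90:384,90:350],None,fx=2,fy=2))
s=ctrl.get_obs();print(s["ee_pos"],psi(s),step(s["ee_pos"],(564.1,-64.2,32),psi(s)))
E
```

```text
[563.08943577 -63.98257685 142.60165662] 108.25313335418853 [-0.0005  0.0009  0.1106]
```

View pics/s4.png

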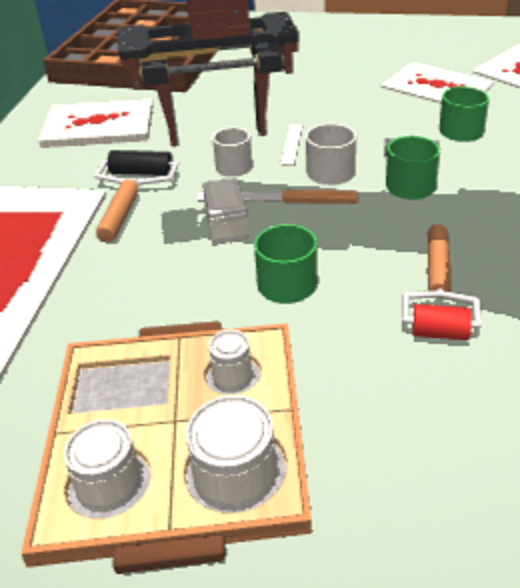

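Call:
arm_command(
  series=[
    {"linear":[0,0.001,0.036],"turn":0},
    {"linear":[0,0,0.036],"turn":0},
    {"linear":[0,0,0.026],"turn":0},
    {"linear":[0,0,0.012],"turn":0},
    {"linear":[0,0,0],"turn":0},
  ],
)

```text
t: 20.5
ee_pos: [563.3, -63.3, 31.8]
orientation: [-1.848, -2.536, 0.003]
ft_force: [1.1, -0.3, -0.4]
width: 87.5
grasp_force: 0.0
```

Call:
arm_command(
  jaw=-1,
  series=[
    {"linear":[0,0,0],"turn":0},
    {"linear":[0,0,0],"turn":0},
    {"linear":[0,0,0],"turn":0},
    {"linear":[0,0,0],"turn":0},
    {"linear":[0,0,0],"turn":0},
    {"linear":[0,0,0],"turn":0},
    {"linear":[0,0,0],"turn":0},
    {"linear":[0,0,0],"turn":0},
  ],
)

```text
t: 21.3
ee_pos: [564.7, -63.5, 33.9]
orientation: [-1.849, -2.54, 0.0]
ft_force: [-1.7, -0.6, 4.2]
width: 41.9
grasp_force: 29.9
```

Call:
arm_command(
  series=[
    {"linear":[0,0,-0.03],"turn":0},
    {"linear":[0,0,-0.04],"turn":0},
    {"linear":[0,0,-0.04],"turn":-0.1},
    {"linear":[0,0,0],"turn":-0.135},
    {"linear":[0,0,0],"turn":-0.135},
    {"linear":[0,0,0],"turn":-0.135},
    {"linear":[0,0,0],"turn":-0.135},
    {"linear":[0,0,0],"turn":-0.135},
    {"linear":[0,0,0],"turn":-0.135},
    {"linear":[0,0,0],"turn":-0.135},
  ],
)

```text
t: 22.3
ee_pos: [564.2, -63.4, 143.1]
orientation: [-0.326, -3.124, -0.0]
ft_force: [-0.1, 0.9, -2.2]
width: 42.0
grasp_force: 29.9
```

Call:
arm_command(
  series=[
    {"linear":[0,0,0],"turn":-0.135},
    {"linear":[0,0,0],"turn":-0.135},
    {"linear":[0,0,0],"turn":-0.14},
    {"linear":[0,0,0],"turn":0},
  ],
)

```text
t: 22.7
ee_pos: [564.3, -63.5, 143.2]
orientation: [0.31, -3.125, -0.0]
ft_force: [0.1, -0.4, -2.8]
width: 42.1
grasp_force: 29.9
```

```bash
python3 - <<'E'
from h import *
s=ctrl.get_obs();print(s["ee_pos"],psi(s),s["width"],s["qpos"],step(s["ee_pos"],(611,198.2,58),psi(s)))
E
```

```text
[564.28148106 -63.46561801 143.15647026] -168.68911169493302 42.098335990989156 [-1.32970979e-01  4.73356166e-01  1.82314649e+00  3.11372133e-05
  8.46037914e-01 -1.90120005e+00] [-0.0971  0.2474  0.0852]
```

Call:
arm_command(
  series=[
    {"linear":[-0.012,0.028,0],"turn":0},
    {"linear":[-0.015,0.04,0],"turn":0},
    {"linear":[-0.015,0.04,0],"turn":0},
    {"linear":[-0.015,0.04,0],"turn":0},
    {"linear":[-0.015,0.04,0],"turn":0},
    {"linear":[-0.015,0.035,0],"turn":0},
    {"linear":[-0.01,0.0244,0],"turn":0},
    {"linear":[0,0,0.02],"turn":0},
    {"linear":[0,0,0.03],"turn":0},
    {"linear":[0,0,0.03],"turn":0},
  ],
)

```text
t: 23.7
ee_pos: [611.6, 198.6, 62.8]
orientation: [-0.302, 3.126, 0.0]
ft_force: [-0.6, -0.2, -1.4]
width: 41.8
grasp_force: 29.9
```

Call:
arm_command(
  series=[
    {"linear":[0,0,0.005],"turn":0},
    {"linear":[0,0,0],"turn":0},
  ],
)

```text
t: 23.9
ee_pos: [610.7, 197.8, 57.6]
orientation: [0.304, -3.124, 0.001]
ft_force: [0.2, 0.3, -1.8]
width: 41.8
grasp_force: 29.9
```

```bash
python3 - <<'E'
from h import *
d=ctrl.get_image("side");f=cv2.convertScaleAbs(d["frame"],alpha=1.6)
cv2.imwrite("pics/s5.png",cv2.resize(f[220:384,90:270],None,fx=3,fy=3))
s=ctrl.get_obs();print(s["ee_pos"],psi(s),s["width"],step(s["ee_pos"],(611,198.2,44),psi(s)))
E
```

```text
[611.8023554  198.02053234  58.9301561 ] -168.86061060585993 41.61285934166961 [0.0008 0.0003 0.0149]
```

View pics/s5.png

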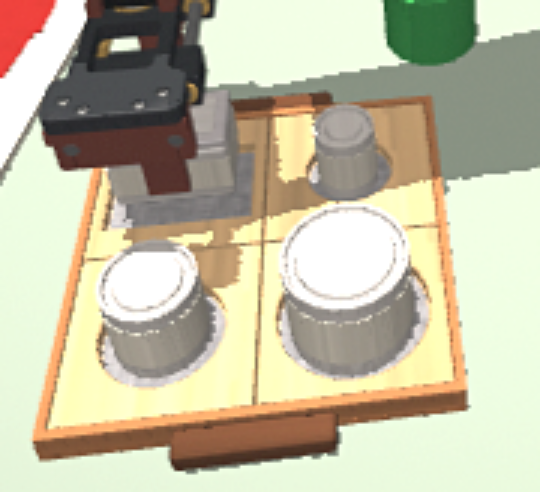

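Call:
arm_command(
  series=[
    {"linear":[0.0015,0,0.007],"turn":0},
    {"linear":[0,0,0.004],"turn":0},
    {"linear":[0,0,0.003],"turn":0},
    {"linear":[0,0,0],"turn":0},
  ],
)

```text
t: 24.35
ee_pos: [610.0, 197.7, 44.6]
orientation: [0.307, -3.126, 0.0]
ft_force: [-0.0, -0.4, -2.3]
width: 41.7
grasp_force: 29.9
```

Call:
arm_command(
  jaw=1,
  series=[
    {"linear":[0,0,0],"turn":0},
    {"linear":[0,0,0],"turn":0},
    {"linear":[0,0,0],"turn":0},
    {"linear":[0,0,0],"turn":0},
    {"linear":[0,0,0],"turn":0},
    {"linear":[0,0,-0.03],"turn":0},
    {"linear":[0,0,-0.04],"turn":0},
    {"linear":[0,0,-0.04],"turn":0},
    {"linear":[0,0,-0.04],"turn":0},
    {"linear":[0,-0.03,0],"turn":0},
  ],
)

```text
t: 25.35
ee_pos: [619.0, 171.3, 201.1]
orientation: [-0.312, 3.116, 0.004]
ft_force: [0.9, -0.0, -0.6]
width: 87.5
grasp_force: 0.0
```

Call:
arm_command(
  series=[
    {"linear":[0,-0.04,0],"turn":0},
    {"linear":[0,-0.04,0],"turn":0},
    {"linear":[0,-0.04,0],"turn":0},
    {"linear":[0,-0.04,0],"turn":0},
    {"linear":[0,-0.04,0],"turn":0},
    {"linear":[0,0,0],"turn":0},
    {"linear":[0,0,0],"turn":0},
  ],
)

```text
t: 26.05
ee_pos: [654.8, -28.6, 194.6]
orientation: [0.304, -3.127, -0.001]
ft_force: [-0.8, 0.2, 0.3]
width: 88.0
grasp_force: 0.0
```

```bash
python3 - <<'E'
from h import *
d=ctrl.get_image("side");f=cv2.convertScaleAbs(d["frame"],alpha=1.6)
cv2.imwrite("pics/s6.png",cv2.resize(f[90:384,90:350],None,fx=2,fy=2))
E
```

```text
(no output)
```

View pics/s6.png

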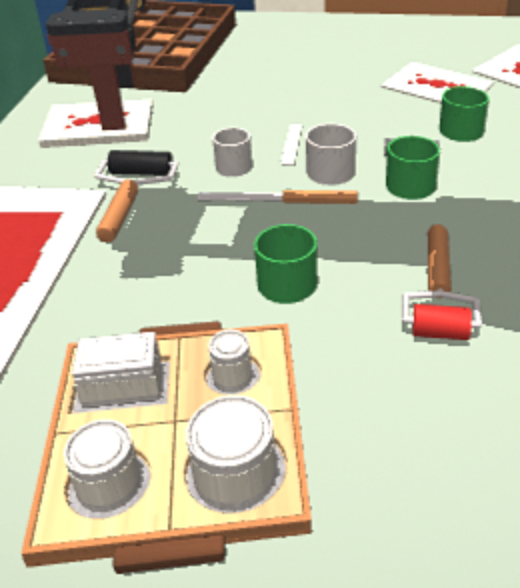

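All four closed tins are upright in their pockets: oblong (118,368), small (231,360), medium (100,465) and large (230,450). The open tins at (232,150) and (330,152) have not moved.

```bash
python3 -c "
from workcell import ctrl
print(ctrl.close_job())"
```

```text
the job is handed in; nothing more can be done
None
```

All four closed tins are upright in their matching pockets, the two open tins and the green look-alikes were left where they stood, and the job was handed in at about 26 s; the hand-in returned no verdict.

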